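# Put the water samples into their colour-coded stands

## Robot

A 6-joint arm with a two-finger parallel gripper is mounted at the origin on a cart in front of the work surface, level with it; the furniture and walls round the work are solid. World frame = base frame: x ahead of the robot, y to its left, z up, the work surface at z = 0. Lengths are in m, angles in degrees, forces in N, time in s.
With the tool pointing down it reaches from about 0.35 to 1 m from the base axis. Payload 7.1 kg.
Tool frame: the origin (TCP) lies midway between the tips of the shut fingers; the grasp point (between the pads) lies 19 mm behind it (bot.pinch_z is the distance from the TCP to the grasp point, in m); z points along the fingers, y is the line along which they close (so a half turn about z gives the same grasp; the last joint's range is limited). The gripper opens to 85 mm and grips with 20 to 120 N. Pads are 22 mm wide; open, the fingers measure 114 mm over their backs; the gripper's body (76 mm by 85 mm) begins 54 mm behind the grasp point. The pads swing forward as they close: fully open they stand 13 mm farther back than shut.
Start: joints at [68.468, 24.242, 93.386, -0, 62.372, -1.089], TCP at [0.218, 0.586, 0.231] pointing down, gripper open.
Joint ranges: [-172.04, 172.04], [-51.8, 120.97], [4.93, 147.93], [-75.15, 255.16], [6.16, 154.13], [-145.62, 145.62]. Speed limits (degrees/s): [136.94, 136.94, 172.46, 180, 180, 180].

## Interface

Orientations are given as [roll, pitch, yaw] about the fixed x, y, z axes, in that order (R = Rz(yaw) Ry(pitch) Rx(roll)).
In Python, from bench import bot, read_camera gives the robot as it stands.
- The arm moves only by the tool play_rows, never from a script. Its argument "motion" is text: rows parted by semicolons, each of 4 numbers parted by spaces: the shift along the tool's x, y, z as a fraction of full scale, then the turn about the tool's z as a fraction of full scale. In form: dx dy dz yaw; .... A call has 1 to 20 rows; each row shifts and turns the commanded pose from where the row before left it, along the tool's axes as they then stand; what a row does not reach is not made up. Full scale, the value 1, is 0.025 m for a shift and 4 degrees for a turn. A row lasts 1/12 s, in which the tool goes at most 41.7 mm and 7.16 degrees, less where a joint would pass 70% of its speed; a pose out of reach is approached as far as the arm can. A call with a number of a shift or a turn outside -1 to 1 is refused whole. A call with a gripper value outside its range is refused whole. "claw" is the closure, from 0 (fully open) to 1 (shut), set as the call begins (left out, the last holds). The fingers move at their own pace and stop on an object; the grip force is fixed at half the most. Time passes only in rows, so rows that do not move let the fingers close. It gives the time, the measured TCP pose, the force, the opening and the grip force at its end, in the units of the state.
- bot.observe(): the state, without advancing time (a new reading comes with each control period).
- read_camera(name): name is "side" or "top" or "wrist"; returns a dict with "pixels" (400x640x3 uint8, blue, green, red), "fx", "fy", "cx", "cy" (pixels), "world_from_camera" (4x4, takes a point from camera to world coordinates); the wrist camera has in their place "tool_from_camera" (4x4, takes a point from camera to tool coordinates, whose origin is the TCP and whose axes are the flange's). Camera axes: x right, y down, z forward; pixel columns grow to the right and rows downward; lengths in m; the calibration is good to about 2 mm. A picture is of the moment at which its call begins: read the wrist's pose just before it. There is no depth.
- bot.hand_in(): hands the job in; it is judged then, once.
The state is a dict: "time_s": time; "qpos": joint angles; "qvel": joint speeds; "joint_torque": joint torques, N m; "tool_pos": TCP position; "ee_rot": TCP orientation; "ft_force": force on the tool from outside, world axes, zero at the start; "ft_torque": the same for the moment, N m; "grip_width": finger opening in m; "grip_force": force on a finger pad.
Only numpy, scipy, OpenCV 4.12 (cv2) and the standard library are available. Lean on these libraries where they do the work, as an engineer would, in place of code of your own. Each camera call takes 0.05 s, during which the arm holds its last target. There are 200 camera calls.

## Task

Put the four screw-cap sample bottles that stand spread over the open middle of the table (not the ones stored beside the drawer cabinet at the back) into the round bottle stands, each standing upright inside the rim of the stand that has the colour of its cap. Go from the cleanest water to the dirtiest so that nothing is carried over: blue cap first, then green, then yellow, and red last, letting go of each before you take the next. Keep the bottles upright, set them down gently without dropping them, and leave the yellow tape roll and the covered petri dish where they are.

Things in the scene. Friction and masses are not known exactly. Their poses are not given: they have to be found in the camera images.
- blue_bottle: White screw-cap sample bottle with a blue cap (small blue mark on the label), loose, on the open table (similar ones beside the cabinet at the back are not meant). 99 mm tall over all: round body 46 mm in diameter up to 83 mm, cap 36 mm in diameter, fixed to the bottle. About 0.05 to 0.13 kg; grasp it round the body. Origin at the centre of its underside, z up through the cap.
- green_bottle: White screw-cap sample bottle with a green cap (small blue mark on the label), loose, on the open table (similar ones beside the cabinet at the back are not meant). 101 mm tall over all: round body 46 mm in diameter up to 83 mm, cap 38 mm in diameter, fixed to the bottle. About 0.05 to 0.13 kg; grasp it round the body. Origin at the centre of its underside, z up through the cap.
- yellow_bottle: White screw-cap sample bottle with a yellow cap (small blue mark on the label), loose, on the open table (similar ones beside the cabinet at the back are not meant). 101 mm tall over all: round body 46 mm in diameter up to 83 mm, cap 38 mm in diameter, fixed to the bottle. About 0.05 to 0.13 kg; grasp it round the body. Origin at the centre of its underside, z up through the cap.
- red_bottle: White screw-cap sample bottle with a red cap (small red mark on the label), loose, on the open table (similar ones beside the cabinet at the back are not meant). 113 mm tall over all: round body 52 mm in diameter up to 95 mm, cap 39 mm in diameter, fixed to the bottle. About 0.07 to 0.17 kg; grasp it round the body. Origin at the centre of its underside, z up through the cap.
- blue_stand: Bottle stand: flat round blue cup with a grey floor, 84 mm across, 12 mm high; fixed. Floor 4 mm above the table, 72 mm wide inside the rim; rim 8 mm above the floor, 6 mm thick. A 7 mm high tab with a blank paper label sticks out 9 mm at its own -x side. The blue-capped bottle belongs in it. Origin at the centre of its underside; z up.
- green_stand: Bottle stand: flat round green cup with a grey floor, 84 mm across, 12 mm high; fixed. Floor 4 mm above the table, 72 mm wide inside the rim; rim 8 mm above the floor, 6 mm thick. A 7 mm high tab with a blank paper label sticks out 9 mm at its own -x side. The green-capped bottle belongs in it. Origin at the centre of its underside; z up.
- yellow_stand: Bottle stand: flat round yellow cup with a grey floor, 84 mm across, 12 mm high; fixed. Floor 4 mm above the table, 72 mm wide inside the rim; rim 8 mm above the floor, 6 mm thick. A 7 mm high tab with a blank paper label sticks out 9 mm at its own -x side. The yellow-capped bottle belongs in it. Origin at the centre of its underside; z up.
- red_stand: Bottle stand: flat round red cup with a grey floor, 84 mm across, 12 mm high; fixed. Floor 4 mm above the table, 72 mm wide inside the rim; rim 8 mm above the floor, 6 mm thick. A 7 mm high tab with a blank paper label sticks out 9 mm at its own -x side. The red-capped bottle belongs in it. Origin at the centre of its underside; z up.
- tape_roll: Bystander, to be left alone: roll of yellow tape lying flat, 66 mm across, 24 mm high, with an open pale core (not a bottle stand). Loose. Origin at the centre of its underside.
- petri_dish: Bystander, to be left alone: covered clear round dish with a brown deposit, 60 mm across, 15 mm high, loose, just behind the bottles and stands, in front of the drawer cabinet. Origin at the centre of its underside.

How it is judged:
By the outcome, as a careful person would: the job done as asked, in the order asked, and still so for the second after the job is handed in, with the robot touching nothing.
It also fails if it takes over 96 s, if anything falls off the work surface, if the arm or the gripper's body presses on something with over 40 N, if the wrist force passes 120 N, or if a joint passes its speed limit or range.

## Working session

There is one attempt and no reset: what is moved stays moved. The work goes in short steps, Python scripts to look and compute and a tool call to move; the robot and the scene stay as the last step left them, time stands still between calls to the robot, and variables do not carry over. Pictures are saved under pics/ and viewed, at most 14 in all, crops included, and the job is handed in when it is done.

Besides the shell and the picture viewer there is one more tool, called after "Request:" in YAML: its name, and indented under it one key for each argument. play_rows: Moves the arm, as the interface text tells. Its arguments: {"type":"object","properties":{"motion":{"type":"string"},"claw":{"type":"number"}},"required":["motion"]}

```bash
mkdir -p pics; python3 - <<'E'
from bench import bot, read_camera
import cv2,pickle
o=bot.observe(); print({k:o[k] for k in("time_s","tool_pos","ee_rot","grip_width")},bot.pinch_z)
d={}
for n in("top","side"):
    d[n]=read_camera(n); cv2.imwrite(f"pics/{n}0.png",d[n]["pixels"]); print(n,d[n]["fx"],d[n]["cx"],d[n]["cy"],d[n]["world_from_camera"])
pickle.dump(d,open("d0.pkl","wb"))
E
```

```text
{'time_s': 0.0, 'tool_pos': array([0.21808241, 0.58513172, 0.23053331]), 'ee_rot': array([-1.79912343e+02, -1.47955980e-04,  1.59558123e+02]), 'grip_width': 0.08562444947035382} 0.0187
top 392.48455981506584 311.88905387000773 205.99867916800895 [[ 0.01199641 -0.9822859   0.187004    0.39207685]
 [-0.99975492 -0.01526265 -0.0160361   0.0053454 ]
 [ 0.01860621 -0.18676579 -0.98222826  0.9839888 ]
 [ 0.          0.          0.          1.        ]]
side 380.7591685430022 315.2395239579291 196.30394065542734 [[-0.9951683  -0.05055846  0.08416588  0.49039108]
 [-0.09758482  0.60386508 -0.79109049  0.84452309]
 [-0.01082852 -0.7954815  -0.60588112  0.70442818]
 [ 0.          0.          0.          1.        ]]
```

View pics/top0.png

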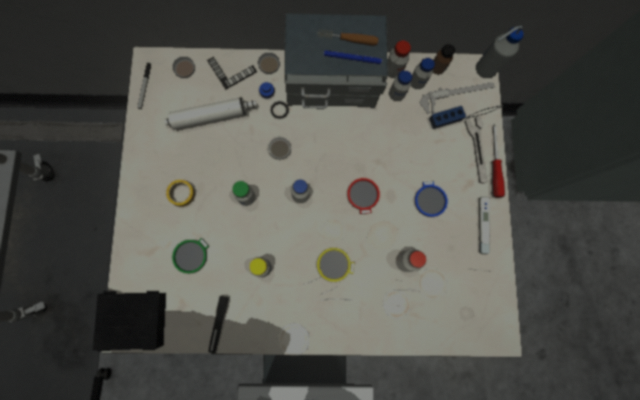

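View pics/side0.png

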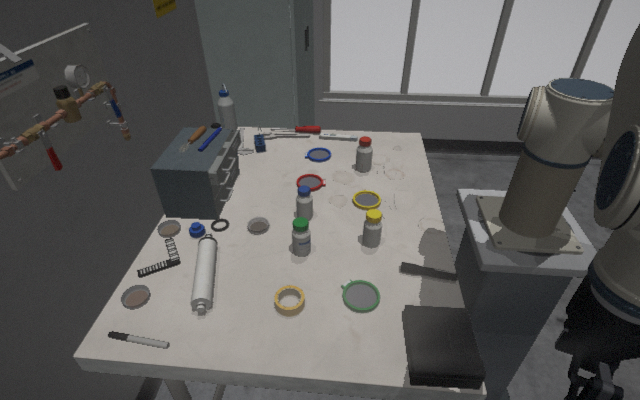

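The top view shows these pixels:
- Caps: blue (301,187), green (241,189), yellow (259,267), red (417,260).
- Stands: blue (431,200), green (190,256), yellow (333,264), red (363,194).
- Leave alone: tape (180,193), dish (279,148).

The side view shows these pixels:
- Caps: blue (304,191), green (301,226), yellow (374,216), red (365,141).
- Stands: blue (319,155), green (361,296), yellow (367,200), red (310,182).

```bash
cat >h.py <<'E'
import numpy as np,cv2
def ray(c,u,v,T=None):
    T=np.array(c["world_from_camera"]) if T is None else T
    d=T[:3,:3]@np.array([(u-c["cx"])/c["fx"],(v-c["cy"])/c["fy"],1]); return T[:3,3],d/np.linalg.norm(d)
def onplane(c,u,v,z,T=None):
    o,d=ray(c,u,v,T); return o+d*(z-o[2])/d[2]
def tri(rays):
    A=0;b=0
    for o,d in rays:
        P=np.eye(3)-np.outer(d,d);A=A+P;b=b+P@o
    p=np.linalg.solve(A,b); return p,max(np.linalg.norm(np.cross(p-o,d)) for o,d in rays)
H={"blue":[(105,130)],"green":[(45,85)],"yellow":[(20,34)],"red":[(0,10),(170,180)]}
def blob(px,col,u,v,r=20,smin=90,vmin=40):
    """hull of the colour near u,v: centroid, bbox, area"""
    h=cv2.cvtColor(px,cv2.COLOR_BGR2HSV); m=np.zeros(px.shape[:2],np.uint8)
    for a,b in H[col]: m|=cv2.inRange(h,(a,smin,vmin),(b,255,255))
    k=np.zeros_like(m);cv2.circle(k,(int(u),int(v)),r,255,-1); m&=k
    n,l,s,_=cv2.connectedComponentsWithStats(m,connectivity=8)
    if n<2: return None
    i=1+np.argmax(s[1:,4]); p=cv2.convexHull(np.argwhere(l==i)[:,::-1].astype(np.int32))
    M=cv2.moments(p); return (M["m10"]/M["m00"],M["m01"]/M["m00"]),s[i]
E
python3 - <<'E'
import pickle,numpy as np
from h import *
np.set_printoptions(precision=4,suppress=True)
d=pickle.load(open("d0.pkl","rb"));t,s=d["top"],d["side"]
caps=dict(blue=((301,187),(304,191)),green=((241,189),(301,226)),yellow=((259,267),(374,216)),red=((417,260),(365,141)))
st=dict(blue=((431,200),(319,155)),green=((190,256),(361,296)),yellow=((333,264),(367,200)),red=((363,194),(310,182)))
for c in caps:
  a=blob(t["pixels"],c,*caps[c][0],r=13);b=blob(s["pixels"],c,*caps[c][1],r=12)
  p,e=tri([ray(t,*a[0]),ray(s,*b[0])]);z=.107 if c=="red" else .094
  print("cap",c,a[1],b[1],p,e,"plane",onplane(t,*a[0],z+.004)[:2],onplane(s,*b[0],z)[:2])
for c in st:
  a=blob(t["pixels"],c,*st[c][0],r=22);b=blob(s["pixels"],c,*st[c][1],r=22)
  p,e=tri([ray(t,*a[0]),ray(s,*b[0])])
  print("st",c,a[1],b[1],p,e,"plane",onplane(t,*a[0],.012)[:2],onplane(s,*b[0],.012)[:2])
for n,u in dict(tape=((180,193),(290,300)),dish=((279,148),(258,226))).items(): print(n,tri([ray(t,*u[0]),ray(s,*u[1])]))
E
```

```text
cap blue [294 180  13  13 133] [298 185  12  11  84] [0.6095 0.0193 0.0917] 0.0008300087765080258 plane [0.6071 0.0192] [0.6099 0.0221]
cap green [233 182  16  15 188] [293 217  15  12 136] [0.6    0.157  0.0954] 0.0008724474128224118 plane [0.5985 0.1566] [0.6011 0.1552]
cap yellow [249 258  18  18 254] [365 205  17  18 229] [0.4237 0.11   0.097 ] 0.0012971305965880577 plane [0.4224 0.11  ] [0.4246 0.1062]
cap red [409 251  17  17 230] [359 136  12  10  97] [ 0.4437 -0.2463  0.1032] 0.0006237729849313431 plane [ 0.4426 -0.244 ] [ 0.4446 -0.2395]
st blue [415 184  33  33 265] [305 148  26  14 138] [ 0.6003 -0.3154  0.004 ] 0.0011725625950657229 plane [ 0.5974 -0.3127] [ 0.6002 -0.3026]Traceback (most recent call last):
  File "<stdin>", line 12, in <module>
  File "h.py", line 21, in blob
    M=cv2.moments(p); return (M["m10"]/M["m00"],M["m01"]/M["m00"]),s[i]
                              ~~~~~~~~^~~~~~~~~
ZeroDivisionError: float division by zero
```

```bash
python3 - <<'E'
import pickle,numpy as np
from h import *
np.set_printoptions(precision=4,suppress=True)
d=pickle.load(open("d0.pkl","rb"));t,s=d["top"],d["side"]
st=dict(blue=((431,200),(319,155)),green=((190,256),(361,296)),yellow=((333,264),(367,200)),red=((363,194),(310,182)))
def ell(c,col,u,v,r):
  h=cv2.cvtColor(c["pixels"],cv2.COLOR_BGR2HSV);m=0
  for a,b in H[col]: m=m|cv2.inRange(h,(a,70,25),(b,255,255))
  k=np.zeros(m.shape,np.uint8);cv2.circle(k,(u,v),r,255,-1);m=cv2.morphologyEx(m&k,cv2.MORPH_CLOSE,np.ones((3,3)))
  # inner edge: hole contour (free of the tab)
  cs,hi=cv2.findContours(m,cv2.RETR_CCOMP,cv2.CHAIN_APPROX_NONE)
  hs=[q for q,x in zip(cs,hi[0]) if x[3]>=0 and len(q)>15]
  return cv2.fitEllipse(max(hs,key=len)) if hs else None, cv2.fitEllipse(cv2.convexHull(np.vstack(cs)))
for c in st:
  a=ell(t,c,*st[c][0],22);b=ell(s,c,*st[c][1],25)
  print(c,[None if x is None else np.round(np.r_[x[0],x[1]],1) for x in (*a,*b)])
  A=a[0] or a[1];B=b[0] or b[1]
  print("   tri",*tri([ray(t,*A[0]),ray(s,*B[0])]),"top@.01",onplane(t,*A[0],.01)[:2],onplane(s,*B[0],.01)[:2])
for n,u in dict(tape=((180,193),(290,300)),dish=((279,148),(258,226))).items(): print(n,*tri([ray(t,*u[0]),ray(s,*u[1])]))
E
```

```text
blue [array([430.7, 200.3,  25.8,  27.5]), array([430.7, 199.6,  31.5,  34.2]), array([318.6, 154. ,   9.3,  19.1]), array([318. , 154.3,  13.8,  25.6])]
   tri [ 0.5987 -0.3145  0.0059] 0.0009679784217740682 top@.01 [ 0.5969 -0.3131] [ 0.5991 -0.3082]
green [array([189.1, 256.1,  28.3,  30. ]), array([189.7, 255.3,  32.4,  37.3]), None, array([360.7, 294.7,  28.7,  36.4])]
   tri [0.4487 0.2899 0.0073] 0.0008018557690429311 top@.01 [0.4477 0.2892] [0.4496 0.2919]
yellow [array([333.4, 264.2,  27.9,  28.3]), array([334.3, 264.6,  34.4,  37.4]), array([366.5, 199.5,  13. ,  23.1]), array([368.5, 205.5,  27.8,  36.3])]
   tri [ 0.433  -0.0655  0.0053] 0.0002258972843752079 top@.01 [ 0.4326 -0.0652] [ 0.4336 -0.0595]
red [array([363.1, 193.8,  26.3,  27. ]), array([363.2, 194.9,  32.5,  36.5]), None, array([310.2, 181.9,  16.2,  28.6])]
   tri [ 0.6115 -0.1412  0.0063] 0.0006037921837181515 top@.01 [ 0.6113 -0.1407] [ 0.6103 -0.1358]
tape [0.6052 0.3223 0.0124] 6.383460332372e-06
dish [0.732  0.0771 0.0033] 0.00024412516908169646
```

Request:
play_rows:
  motion: "0 0 0 -1;0 0 0 -1;0 0 0 -1;0 0 0 -1;0 0 0 -1;0 0 0 -0.11;0 0 0 0"
  claw: 0

```text
time_s: 0.68
tool_pos: [0.2182, 0.5854, 0.231]
ee_rot: [-180.0, -0.0, 179.9]
ft_force: [-0.7, -0.7, 0.5]
grip_width: 0.0854
grip_force: 0.0
```

Request:
play_rows:
  motion: "-0.4 -0.5 0 0;-0.68 -0.98 0 0;-0.68 -0.98 0 0;-0.68 -0.98 0 0;-0.68 -0.98 0 0;-0.68 -0.98 0 0;-0.68 -0.98 0 0;-0.68 -0.98 0 0;-0.68 -0.98 0 0;-0.68 -0.98 0 0;-0.68 -0.98 0 0;-0.68 -0.98 0 0;-0.68 -0.98 0 0;-0.68 -0.98 0 0;-0.68 -0.98 0 0;-0.68 -0.98 0 0;-0.68 -0.98 0 0;-0.68 -0.98 0 0;-0.68 -0.98 0 0;-0.68 -0.98 0 0"

```text
time_s: 2.35
tool_pos: [0.5515, 0.1054, 0.2313]
ee_rot: [-180.0, -0.0, 179.9]
ft_force: [0.4, 0.4, -0.0]
grip_width: 0.0851
grip_force: 0.0
```

Request:
play_rows:
  motion: "-0.68 -0.98 0 0;-0.68 -0.98 0 0;-0.6 -0.9 0 0;-0.36 -0.62 0 0;0 0 0 0;0 0 0 0;0 0 0 0"

```text
time_s: 2.93
tool_pos: [0.6084, 0.0206, 0.2311]
ee_rot: [180.0, -0.1, 179.9]
ft_force: [-0.9, -0.4, 0.0]
grip_width: 0.0854
grip_force: 0.0
```

```bash
cat >>h.py <<'E'
def wrist(name):
    from bench import bot, read_camera
    from scipy.spatial.transform import Rotation as R
    o=bot.observe(); c=read_camera("wrist"); T=np.eye(4)
    T[:3,:3]=R.from_euler("xyz",o["ee_rot"],degrees=True).as_matrix();T[:3,3]=o["tool_pos"]
    c["world_from_camera"]=T@np.array(c["tool_from_camera"]); cv2.imwrite(f"pics/{name}.png",c["pixels"])
    print(o["tool_pos"],o["ee_rot"],"t",o["time_s"]); return c
def pix(c,p):
    q=np.linalg.inv(c["world_from_camera"])@np.r_[p,1]; return q[0]/q[2]*c["fx"]+c["cx"],q[1]/q[2]*c["fy"]+c["cy"]
E
python3 - <<'E'
from h import *
import pickle
np.set_printoptions(precision=4,suppress=True)
c=wrist("w1");pickle.dump(c,open("w1.pkl","wb"));print(c["tool_from_camera"],pix(c,(.609,.02,.1)))
E
```

```text
[0.6084 0.0206 0.2311] [179.9893  -0.0582 179.928 ] t 2.9333
[[-0.0001 -0.949  -0.3154  0.0816]
 [ 1.     -0.0001 -0.0002  0.0011]
 [ 0.0002 -0.3154  0.949  -0.1409]
 [ 0.      0.      0.      1.    ]] (np.float64(316.7304711920808), np.float64(195.8270637154076))
```

View pics/w1.png

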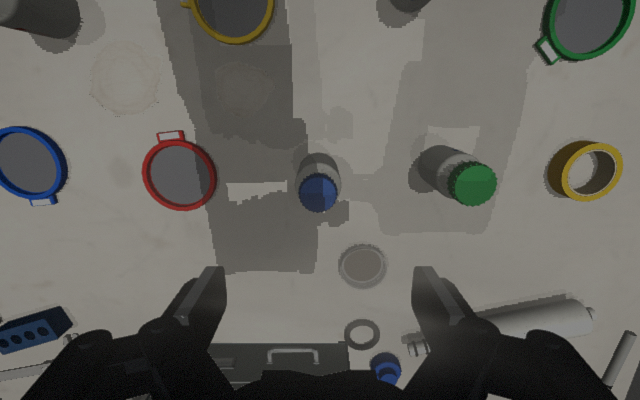

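The wrist view shows the blue cap at (318,193), close to the predicted (317,196). The green cap is at (475,184), the red stand at (179,173), the blue stand at (25,162), the yellow stand cropped at (232,5) and the tape at (586,171). I'll refine the positions from this view.

```bash
python3 - <<'E'
import pickle
from h import *
np.set_printoptions(precision=4,suppress=True)
c=pickle.load(open("w1.pkl","rb"));d=pickle.load(open("d0.pkl","rb"));t,s=d["top"],d["side"]
for col,u,ut,us in(("blue",(318,193),(301,187),(304,191)),("green",(475,184),(241,189),(301,226))):
  b=blob(c["pixels"],col,*u,r=32); a=blob(t["pixels"],col,*ut,r=13);e=blob(s["pixels"],col,*us,r=12)
  print(col,b,onplane(c,*b[0],.098),"3view",*tri([ray(c,*b[0]),ray(t,*a[0]),ray(s,*e[0])]))
b=blob(c["pixels"],"red",179,173,r=50);print("red st",b,onplane(c,*b[0],.01))
for u,v in((29,162),):print("blue st",onplane(c,u,v,.01))
# red stand inner floor as hole
h=cv2.cvtColor(c["pixels"],cv2.COLOR_BGR2HSV)
for col,u in(("red",(179,173)),("blue",(26,162))):
  m=0
  for lo,hi in H[col]: m=m|cv2.inRange(h,(lo,90,40),(hi,255,255))
  k=np.zeros(m.shape,np.uint8);cv2.circle(k,u,50,255,-1)
  cs,hi=cv2.findContours(m&k,cv2.RETR_CCOMP,cv2.CHAIN_APPROX_NONE);q=max([x for x,y in zip(cs,hi[0]) if y[3]>=0] or cs,key=len)
  E=cv2.fitEllipse(q);print(col,E,onplane(c,*E[0],.009))
E
```

```text
blue ((318.0524086818422, 192.10128815952), array([299, 176,  38,  34, 818], dtype=int32)) [0.6062 0.0212 0.098 ] 3view [0.6089 0.0202 0.0921] 0.0013649098831991658
green ((473.9630655586334, 184.33079409048935), array([ 452,  163,   45,   43, 1410], dtype=int32)) [0.5993 0.1574 0.098 ] 3view [0.5998 0.1576 0.0962] 0.0011108778439602616
red st ((178.25919744844975, 171.73546209761162), array([ 142,  130,   75,   81, 1630], dtype=int32)) [ 0.6072 -0.1384  0.01  ]
blue st [ 0.5958 -0.3054  0.01  ]
red ((179.7840118408203, 174.67555236816406), (54.63113021850586, 63.86176300048828), 131.83863830566406) [ 0.6109 -0.1375  0.009 ]
blue ((2.4368062019348145, 135.40504455566406), (2.6049938201904297, 5.25112771987915), 66.34733581542969) [ 0.5663 -0.3272  0.009 ]
```

Request:
play_rows:
  motion: "0 0 0.5 0;0 0 0.8 0;0 0 0.8 0;0 0 0.8 0;0 0 0.8 0;0 0 0.8 0;0 0 0.8 0;0 0 0.8 0;0 0 0.6 0;0 0 0.5 0;0 0 0.3 0;0 0 0.2 0;0 0 0 0;0 0 0 0"

```text
time_s: 4.15
tool_pos: [0.6095, 0.0208, 0.0391]
ee_rot: [180.0, 0.0, -180.0]
ft_force: [-0.1, -0.1, 0.1]
grip_width: 0.0854
grip_force: 0.0
```

Request:
play_rows:
  motion: "0 0 0 0;0 0 0 0;0 0 0 0;0 0 0 0;0 0 0 0;0 0 0 0;0 0 0 0;0 0 0 0;0 0 0 0;0 0 0 0"
  claw: 1

```text
time_s: 4.98
tool_pos: [0.6098, 0.0205, 0.0398]
ee_rot: [-180.0, 0.1, 180.0]
ft_force: [-0.9, -0.4, 5.6]
grip_width: 0.045
grip_force: 60.5
```

Request:
play_rows:
  motion: "0 0 -0.2 0;0 0 -0.5 0;0 0 -0.9 0;0 0 -0.9 0;0 0 -0.9 0;0 0 -0.7 0;0 0 -0.3 0;0 -0.3 0 0;0 -0.6 0 0;0 -0.8 0 0;0.1 -0.8 0 0;0.1 -0.8 0 0;0.1 -0.8 0 0;0.1 -0.8 0 0;0.1 -0.8 0 0;0 -0.8 0 0;0 -0.8 0 0;0 -0.8 0 0;0 -0.8 0 0;0 -0.8 0 0"

```text
time_s: 6.65
tool_pos: [0.595, -0.2239, 0.1469]
ee_rot: [179.9, -0.2, 180.0]
ft_force: [-0.2, -0.6, -0.2]
grip_width: 0.0449
grip_force: 61.2
```

Request:
play_rows:
  motion: "0 -0.8 0 0;0 -0.8 0 0;0 -0.8 0 0;0 -0.6 0 0;0 -0.36 0 0;0 0 0 0;0 0 0 0;0 0 0 0;0 0 0 0"

```text
time_s: 7.4
tool_pos: [0.5967, -0.3048, 0.1487]
ee_rot: [180.0, -0.0, -179.9]
ft_force: [-0.3, -0.4, -0.3]
grip_width: 0.0453
grip_force: 61.2
```

```bash
python3 - <<'E'
from h import *
import pickle
c=wrist("w2");pickle.dump(c,open("w2.pkl","wb"));print(pix(c,(.597,-.311,.01)))
E
```

```text
[ 0.59667958 -0.30484028  0.14868337] [ 1.79976880e+02 -2.61581994e-02 -1.79943304e+02] t 7.4
(np.float64(310.5418890430564), np.float64(192.97451108385366))
```

View pics/w2.png

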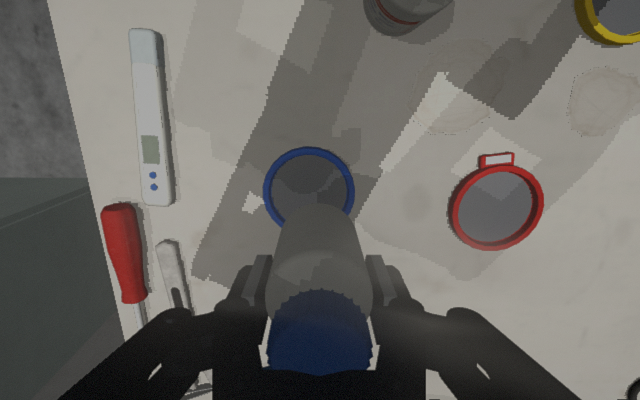

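The wrist view shows the bottle held upright. The blue stand's rim spans columns 263–355 and is centred at about (309,191), so it lies at y≈-0.312. The red stand is at (496,201).

Request:
play_rows:
  motion: "0 -0.14 0 0;0 -0.14 0 0;0 0 0.4 0;0 0 0.7 0;0 0 0.7 0;0 0 0.7 0;0 0 0.5 0;0 0 0.4 0;0 0 0.2 0;0 0 0.2 0;0 0 0.1 0;0 0 0.1 0;0 0 0 0;0 0 0 0"

```text
time_s: 8.62
tool_pos: [0.597, -0.3131, 0.0493]
ee_rot: [-180.0, 0.0, 180.0]
ft_force: [-0.3, 0.0, 0.0]
grip_width: 0.0452
grip_force: 61.2
```

Request:
play_rows:
  motion: "0 0 0.06 0;0 0 0.06 0;0 0 0.05 0;0 0 0.04 0;0 0 0 0;0 0 0 0;0 0 0 0"

```text
time_s: 9.2
tool_pos: [0.5968, -0.3129, 0.0438]
ee_rot: [-180.0, 0.0, 180.0]
ft_force: [-1.2, 0.5, 3.2]
grip_width: 0.0449
grip_force: 61.3
```

Request:
play_rows:
  motion: "0 0 0 0;0 0 0 0;0 0 0 0;0 0 0 0;0 0 0 0;0 0 0 0;0 0 0 0;0 0 0 0"
  claw: 0

```text
time_s: 9.87
tool_pos: [0.5967, -0.3129, 0.0436]
ee_rot: [180.0, 0.0, 180.0]
ft_force: [0.0, -0.3, 0.2]
grip_width: 0.0856
grip_force: 0.0
```

Request:
play_rows:
  motion: "0 0 -0.3 0;0 0 -0.6 0;0 0 -0.9 0;0 0 -1 0;0 0 -1 0;0 0 -1 0;0 0 -0.8 0;0 0 -0.4 0;0 0.4 0 0;0 0.8 0 0;0 1 0 0;0 1 0 0;0 1 0 0;0 1 0 0;0 1 0 0;0 1 0 0;0 1 0 0;0 1 0 0;0 1 0 0;0 1 0 0"

```text
time_s: 11.53
tool_pos: [0.5954, -0.031, 0.1923]
ee_rot: [180.0, -0.1, -180.0]
ft_force: [-0.7, 0.2, -0.2]
grip_width: 0.0853
grip_force: 0.0
```

Request:
play_rows:
  motion: "0 1 0 0;0 1 0 0;0 1 0 0;0 1 0 0;0 1 0 0;0 1 0 0;0 0.8 0 0;0 0.5 0 0;0 0.3 0 0;0 0 0 0;0 0 0 0;0 0 0 0"

```text
time_s: 12.53
tool_pos: [0.5966, 0.1562, 0.1933]
ee_rot: [-180.0, -0.0, 180.0]
ft_force: [0.8, 1.0, -0.1]
grip_width: 0.0854
grip_force: 0.0
```

```bash
python3 - <<'E'
from h import *
import pickle
from bench import read_camera
np.set_printoptions(precision=4,suppress=True)
c=wrist("w3");pickle.dump(c,open("w3.pkl","wb"));t=read_camera("top")
u=pix(c,(.5995,.1573,.098));b=blob(c["pixels"],"green",*u,r=40);print(u,b,onplane(c,*b[0],.098))
for n,x in(("blue st cap top",(.597,-.313,.1)),):print(n,pix(t,x))
b=blob(t["pixels"],"blue",*pix(t,(.597,-.313,.1)),r=10);print(b,onplane(t,*b[0],.1))
cv2.imwrite("pics/c1.png",np.hstack([cv2.resize(t["pixels"][140:280,380:500],None,fx=3,fy=3),cv2.resize(c["pixels"],(640,400))[:400].copy() if 0 else np.zeros((420,2,3),np.uint8)]))
cv2.imwrite("pics/c1.png",np.vstack([c["pixels"],cv2.resize(t["pixels"][160:240,350:510],(400,200))[:, :].copy() if 0 else cv2.copyMakeBorder(cv2.resize(t["pixels"][160:240,350:510],(400,200)),0,0,0,240,cv2.BORDER_CONSTANT)]))
E
```

```text
[0.5966 0.1562 0.1933] [-179.9774   -0.0307  179.9538] t 12.5333
(np.float64(318.776312859973), np.float64(211.9311837083245)) ((323.4819039571891, 205.12350373186874), array([ 299,  187,   46,   37, 1005], dtype=int32)) [0.5939 0.1609 0.098 ]
blue st cap top (np.float64(442.8792344560121), np.float64(192.5089183381398))
((442.5635220125786, 193.3194968553459), array([436, 187,  14,  14, 146], dtype=int32)) [ 0.5951 -0.3122  0.1   ]
```

View pics/c1.png

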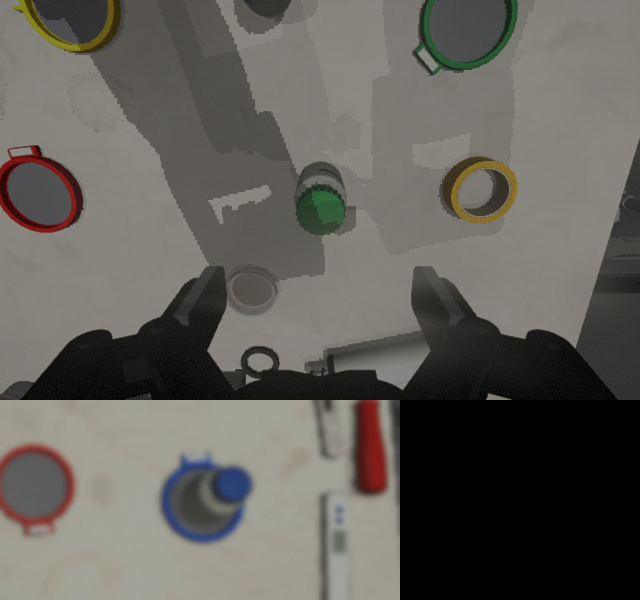

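The blue bottle stands inside the blue stand. The green cap is centred under the open gripper at (320,208).

Request:
play_rows:
  motion: "-0.04 0.06 0.5 0;0 0 0.8 0;0 0 0.8 0;0 0 0.8 0;0 0 0.8 0;0 0 0.8 0;0 0 0.6 0;0 0 0.5 0;0 0 0.3 0;0 0 0.2 0;0 0 0.1 0;0 0 0 0;0 0 0 0"

```text
time_s: 13.72
tool_pos: [0.5982, 0.1587, 0.0392]
ee_rot: [180.0, 0.1, 180.0]
ft_force: [0.5, -0.5, 0.3]
grip_width: 0.0854
grip_force: 0.0
```

Request:
play_rows:
  motion: "0 0 0 0;0 0 0 0;0 0 0 0;0 0 0 0;0 0 0 0;0 0 0 0;0 0 0 0;0 0 0 0;0 0 0 0;0 0 0 0"
  claw: 1

```text
time_s: 14.55
tool_pos: [0.5981, 0.1586, 0.0393]
ee_rot: [180.0, 0.1, -180.0]
ft_force: [-0.9, -1.2, 5.6]
grip_width: 0.0446
grip_force: 60.5
```

Request:
play_rows:
  motion: "0 0 -0.2 0;0 0 -0.5 0;0 0 -0.9 0;0 0 -0.9 0;0 0 -0.9 0;0 0 -0.7 0;0 0 -0.3 0;0.3 0.26 0 0;0.6 0.5 0 0;0.7 0.6 0 0;0.7 0.6 0 0;0.7 0.6 0 0;0.7 0.6 0 0;0.7 0.6 0 0;0.7 0.6 0 0;0.6 0.5 0 0;0.3 0.4 0 0;0 0 0 0;0 0 0 0;0 0 0 0"

```text
time_s: 16.22
tool_pos: [0.448, 0.2899, 0.1483]
ee_rot: [-180.0, -0.0, -180.0]
ft_force: [1.3, -0.8, -1.2]
grip_width: 0.0449
grip_force: 61.2
```

```bash
python3 - <<'E'
from h import *
import pickle
c=wrist("w4");pickle.dump(c,open("w4.pkl","wb"));u=pix(c,(.448,.290,.01));print(u)
h=cv2.cvtColor(c["pixels"],cv2.COLOR_BGR2HSV);m=cv2.inRange(h,(45,90,30),(85,255,255))
for r in range(110,260,10):
  x=np.flatnonzero(m[r,200:420])+200; print(r,(x[0],x[-1]) if len(x) else None)
E
```

```text
[0.4479935  0.28994744 0.14826535] [-1.79983294e+02 -6.25531076e-03 -1.79993617e+02] t 16.2167
(np.float64(317.55209198300685), np.float64(192.7246619405354))
110 None
120 None
130 None
140 None
150 (np.int64(302), np.int64(336))
160 (np.int64(287), np.int64(352))
170 (np.int64(279), np.int64(359))
180 (np.int64(276), np.int64(363))
190 (np.int64(274), np.int64(364))
200 (np.int64(275), np.int64(363))
210 (np.int64(279), np.int64(360))
220 (np.int64(285), np.int64(288))
230 None
240 None
250 None
```

View pics/w4.png

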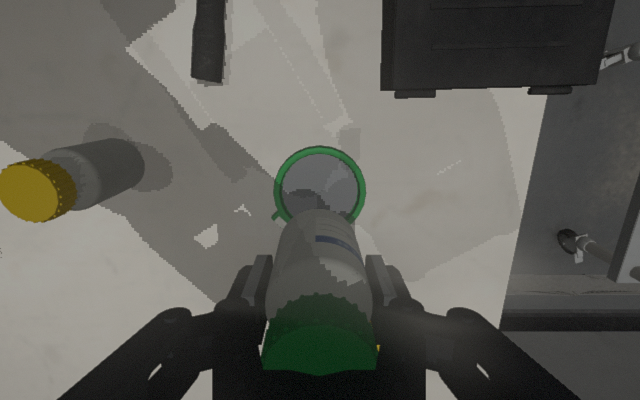

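The green stand is centred at (319,191) under the upright green bottle, within 2 mm of the target.

Request:
play_rows:
  motion: "0 0.05 0.4 0;0 0 0.7 0;0 0 0.7 0;0 0 0.7 0;0 0 0.5 0;0 0 0.4 0;0 0 0.2 0;0 0 0.2 0;0 0 0.1 0;0 0 0.06 0;0 0 0.06 0;0 0 0.06 0;0 0 0.05 0;0 0 0.04 0;0 0 0 0;0 0 0 0;0 0 0 0"

```text
time_s: 17.68
tool_pos: [0.4478, 0.2914, 0.0444]
ee_rot: [180.0, 0.0, 180.0]
ft_force: [0.0, -1.0, -1.1]
grip_width: 0.045
grip_force: 61.2
```

Request:
play_rows:
  motion: "0 0 0.03 0;0 0 0.03 0;0 0 0 0;0 0 0 0"

```text
time_s: 18.02
tool_pos: [0.4479, 0.2914, 0.0433]
ee_rot: [180.0, 0.0, 180.0]
ft_force: [0.0, -2.0, 5.3]
grip_width: 0.045
grip_force: 61.8
```

Request:
play_rows:
  motion: "0 0 0 0;0 0 0 0;0 0 0 0;0 0 0 0;0 0 0 0;0 0 0 0;0 0 0 0;0 0 0 0"
  claw: 0

```text
time_s: 18.68
tool_pos: [0.4477, 0.2914, 0.0428]
ee_rot: [-180.0, -0.0, 180.0]
ft_force: [-0.6, -0.3, -0.2]
grip_width: 0.0855
grip_force: 0.0
```

Request:
play_rows:
  motion: "0 0 -0.3 0;0 0 -0.6 0;0 0 -0.9 0;0 0 -1 0;0 0 -1 0;0 0 -1 0;0 0 -0.8 0;0 0 -0.4 0;0 -0.4 0 0;0.16 -0.8 0 0;0.16 -0.9 0 0;0.16 -0.9 0 0;0.16 -0.9 0 0;0.16 -0.9 0 0;0.16 -0.9 0 0;0 -0.8 0 0;0 -0.5 0 0;0 -0.3 0 0;0 0 0 0;0 0 0 0"

```text
time_s: 20.35
tool_pos: [0.4234, 0.1086, 0.1923]
ee_rot: [-180.0, -0.1, 179.9]
ft_force: [0.3, -0.2, -0.1]
grip_width: 0.0857
grip_force: 0.0
```

```bash
python3 - <<'E'
from h import *
from bench import read_camera
np.set_printoptions(precision=4,suppress=True)
c=wrist("w5");t=read_camera("top")
u=pix(c,(.424,.109,.098));b=blob(c["pixels"],"yellow",*u,r=45);print(u,b,onplane(c,*b[0],.098))
cv2.imwrite("pics/c2.png",np.vstack([c["pixels"],cv2.copyMakeBorder(cv2.resize(t["pixels"][220:290,130:290],(400,175)),0,0,0,240,cv2.BORDER_CONSTANT)]))
E
```

```text
[0.4234 0.1086 0.1923] [-179.9942   -0.0604  179.9312] t 20.35
(np.float64(317.8357303918717), np.float64(209.64939042233848)) ((321.25969088354407, 205.57723778824698), array([ 296,  180,   51,   52, 1986], dtype=int32)) [0.4207 0.1116 0.098 ]
```

View pics/c2.png

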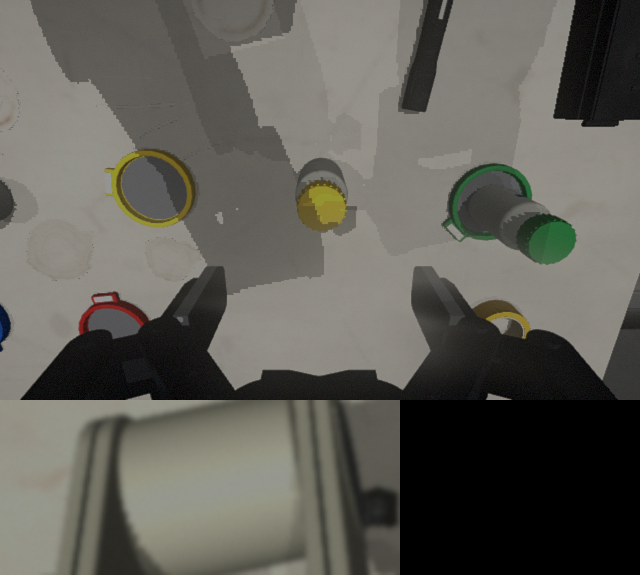

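The green bottle stands upright in the green stand. The yellow cap is at (321,206), about 2 mm from the gripper centre. The yellow stand is at (152,188).

Request:
play_rows:
  motion: "0.06 0.08 0.5 0;0 0 0.8 0;0 0 0.8 0;0 0 0.8 0;0 0 0.8 0;0 0 0.8 0;0 0 0.6 0;0 0 0.5 0;0 0 0.3 0;0 0 0.2 0;0 0 0.06 0;0 0 0 0;0 0 0 0"

```text
time_s: 21.53
tool_pos: [0.4226, 0.1111, 0.0393]
ee_rot: [180.0, 0.0, -180.0]
ft_force: [0.4, 0.5, -0.9]
grip_width: 0.0857
grip_force: 0.0
```

Request:
play_rows:
  motion: "0 0 0 0;0 0 0 0;0 0 0 0;0 0 0 0;0 0 0 0;0 0 0 0;0 0 0 0;0 0 0 0;0 0 0 0;0 0 0 0"
  claw: 1

```text
time_s: 22.37
tool_pos: [0.4226, 0.1109, 0.0394]
ee_rot: [180.0, 0.1, 180.0]
ft_force: [-0.1, -1.2, 6.7]
grip_width: 0.0449
grip_force: 60.2
```

Request:
play_rows:
  motion: "0 0 -0.2 0;0 0 -0.5 0;0 0 -0.9 0;0 0 -0.9 0;0 0 -0.9 0;0 0 -0.7 0;0 0 -0.3 0;0 -0.3 0 0;-0.1 -0.6 0 0;-0.1 -0.8 0 0;-0.1 -0.8 0 0;-0.1 -0.8 0 0;0 -0.8 0 0;0 -0.8 0 0;0 -0.8 0 0;0 -0.7 0 0;0 -0.4 0 0;0 -0.2 0 0;0 0 0 0;0 0 0 0"

```text
time_s: 24.03
tool_pos: [0.4319, -0.0639, 0.1484]
ee_rot: [180.0, -0.1, 180.0]
ft_force: [0.6, -0.7, 0.2]
grip_width: 0.0449
grip_force: 61.3
```

```bash
python3 - <<'E'
from h import *
c=wrist("w6");u=pix(c,(.4325,-.064,.01));print(u)
h=cv2.cvtColor(c["pixels"],cv2.COLOR_BGR2HSV);m=cv2.inRange(h,(20,90,30),(34,255,255))
for r in range(130,230,10):
  x=np.flatnonzero(m[r,200:420])+200; print(r,(x[0],x[-1]) if len(x) else None)
E
```

```text
[ 0.43185136 -0.06394311  0.14838866] [ 1.79981439e+02 -5.23728596e-02  1.79965256e+02] t 24.0333
(np.float64(317.33899924341694), np.float64(193.49106048673977))
130 None
140 None
150 (np.int64(299), np.int64(336))
160 (np.int64(285), np.int64(349))
170 (np.int64(264), np.int64(357))
180 (np.int64(263), np.int64(361))
190 (np.int64(262), np.int64(363))
200 (np.int64(265), np.int64(362))
210 (np.int64(275), np.int64(359))
220 (np.int64(282), np.int64(353))
```

View pics/w6.png

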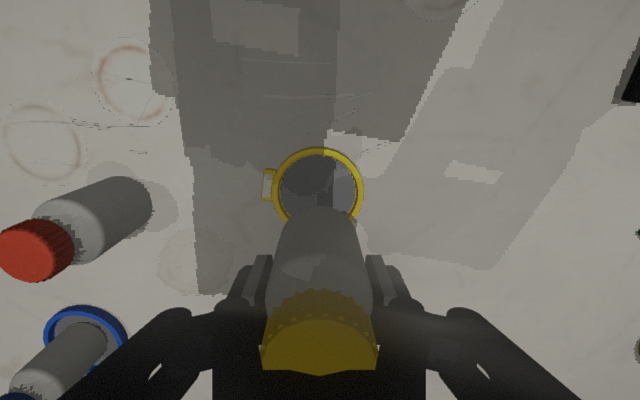

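The yellow stand is centred at (318,192), as predicted (317,193), with the tab to its left. The bottle is upright, so I'll lower it.

Request:
play_rows:
  motion: "0 0 0.4 0;0 0 0.7 0;0 0 0.7 0;0 0 0.7 0;0 0 0.5 0;0 0 0.4 0;0 0 0.2 0;0 0 0.2 0;0 0 0.1 0;0 0 0.06 0;0 0 0.06 0;0 0 0.06 0;0 0 0.06 0;0 0 0.05 0;0 0 0 0;0 0 0 0;0 0 0 0"

```text
time_s: 25.5
tool_pos: [0.4323, -0.0642, 0.0441]
ee_rot: [-180.0, 0.0, 180.0]
ft_force: [0.2, -0.0, -1.1]
grip_width: 0.0448
grip_force: 61.3
```

Request:
play_rows:
  motion: "0 0 0.03 0;0 0 0.02 0;0 0 0 0;0 0 0 0"

```text
time_s: 25.83
tool_pos: [0.4324, -0.0642, 0.0434]
ee_rot: [-180.0, 0.0, 180.0]
ft_force: [-2.3, -0.6, 9.6]
grip_width: 0.045
grip_force: 62.4
```

Request:
play_rows:
  motion: "0 0 0 0;0 0 0 0;0 0 0 0;0 0 0 0;0 0 0 0;0 0 0 0;0 0 0 0;0 0 0 0"
  claw: 0

```text
time_s: 26.5
tool_pos: [0.4322, -0.0641, 0.0428]
ee_rot: [180.0, -0.0, 180.0]
ft_force: [-0.0, -0.3, 0.2]
grip_width: 0.0852
grip_force: 0.0
```

Request:
play_rows:
  motion: "0 0 -0.3 0;0 0 -0.6 0;0 0 -0.9 0;0 0 -1 0;0 0 -1 0;0 0 -1 0;0 0 -0.9 0;0 0 -0.5 0;0 -0.4 0 0;-0.1 -0.8 0 0;-0.1 -0.9 0 0;-0.1 -0.9 0 0;-0.1 -0.9 0 0;-0.05 -0.9 0 0;0 -0.9 0 0;0 -0.8 0 0;0 -0.5 0 0;0 -0.24 0 0;0 0 0 0;0 0 0 0"

```text
time_s: 28.17
tool_pos: [0.443, -0.2447, 0.1974]
ee_rot: [180.0, -0.0, 180.0]
ft_force: [-0.5, 0.1, -0.4]
grip_width: 0.0856
grip_force: 0.0
```

```bash
python3 - <<'E'
from h import *
import pickle
np.set_printoptions(precision=4,suppress=True)
d=pickle.load(open("d0.pkl","rb"))
c=wrist("w7")
u=pix(c,(.4435,-.245,.108));b=blob(c["pixels"],"red",*u,r=45);print(u,b,onplane(c,*b[0],.111))
print(tri([ray(c,*b[0])]+[ray(d[n],*blob(d[n]["pixels"],"red",*p,r=12)[0]) for n,p in(("top",(417,260)),("side",(365,141)))]))
E
```

```text
[ 0.443  -0.2447  0.1974] [179.9562  -0.0497 179.9674] t 28.1667
(np.float64(316.8029951875489), np.float64(211.59624469425617)) ((317.91189390099674, 208.29067410035478), array([ 293,  183,   51,   51, 1984], dtype=int32)) [ 0.4398 -0.2442  0.111 ]
(array([ 0.4433, -0.2451,  0.1038]), np.float64(0.0013159476786312675))
```

View pics/w7.png

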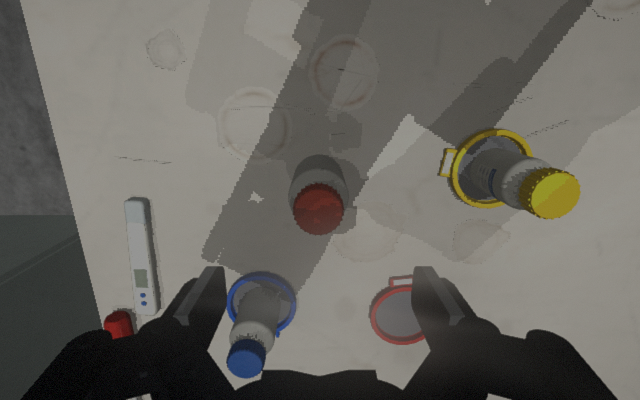

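The yellow and blue bottles stand upright in their stands. The red cap at (318,208) is centred under the gripper.

Request:
play_rows:
  motion: "0.06 0 0.5 0;0 0 0.8 0;0 0 0.8 0;0 0 0.8 0;0 0 0.8 0;0 0 0.7 0;0 0 0.6 0;0 0 0.4 0;0 0 0.3 0;0 0 0.2 0;0 0 0 0;0 0 0 0"

```text
time_s: 29.22
tool_pos: [0.4423, -0.2451, 0.0506]
ee_rot: [-180.0, 0.0, -180.0]
ft_force: [0.3, 0.2, -0.2]
grip_width: 0.0856
grip_force: 0.0
```

Request:
play_rows:
  motion: "0 0 0 0;0 0 0 0;0 0 0 0;0 0 0 0;0 0 0 0;0 0 0 0;0 0 0 0;0 0 0 0;0 0 0 0;0 0 0 0"
  claw: 1

```text
time_s: 30.05
tool_pos: [0.4423, -0.2453, 0.0512]
ee_rot: [-180.0, 0.1, 180.0]
ft_force: [-1.1, 1.1, 5.5]
grip_width: 0.0511
grip_force: 61.5
```

Request:
play_rows:
  motion: "0 0 -0.2 0;0 0 -0.5 0;0 0 -0.9 0;0 0 -0.9 0;0 0 -0.9 0;0 0 -0.7 0;0 0 -0.3 0;-0.3 0.2 0 0;-0.6 0.4 0 0;-0.8 0.5 0 0;-0.8 0.5 0 0;-0.8 0.5 0 0;-0.8 0.5 0 0;-0.8 0.5 0 0;-0.8 0.5 0 0;-0.6 0.4 0 0;-0.42 0.24 0 0;0 0 0 0;0 0 0 0;0 0 0 0"

```text
time_s: 31.72
tool_pos: [0.6088, -0.1393, 0.1595]
ee_rot: [180.0, -0.1, 180.0]
ft_force: [0.6, -0.8, -1.6]
grip_width: 0.0512
grip_force: 62.6
```

```bash
python3 - <<'E'
from h import *
c=wrist("w8");u=pix(c,(.611,-.139,.01));print(u)
h=cv2.cvtColor(c["pixels"],cv2.COLOR_BGR2HSV);m=cv2.inRange(h,(0,90,30),(10,255,255))|cv2.inRange(h,(170,90,30),(180,255,255))
for r in range(130,240,10):
  x=np.flatnonzero(m[r,200:420])+200; print(r,(x[0],x[-1]) if len(x) else None)
E
```

```text
[ 0.60882397 -0.13927621  0.15947404] [ 1.79985723e+02 -1.13212340e-01  1.79989580e+02] t 31.7167
(np.float64(317.7515275810732), np.float64(191.87341165647243))
130 None
140 (np.int64(296), np.int64(326))
150 (np.int64(296), np.int64(329))
160 (np.int64(287), np.int64(346))
170 (np.int64(279), np.int64(354))
180 (np.int64(275), np.int64(359))
190 (np.int64(273), np.int64(361))
200 (np.int64(274), np.int64(360))
210 (np.int64(277), np.int64(357))
220 None
230 None
```

View pics/w8.png

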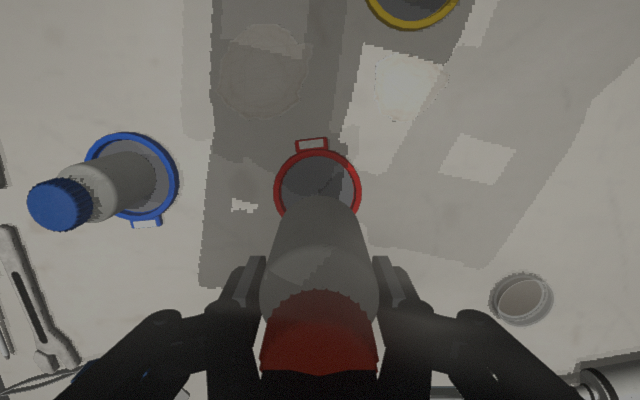

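The red stand is centred at (317,192), as predicted, so I only need a 2 mm forward shift before lowering.

Request:
play_rows:
  motion: "-0.08 0 0.4 0;0 0 0.7 0;0 0 0.7 0;0 0 0.7 0;0 0 0.5 0;0 0 0.4 0;0 0 0.2 0;0 0 0.2 0;0 0 0.1 0;0 0 0.06 0;0 0 0.06 0;0 0 0.06 0;0 0 0.04 0;0 0 0.03 0;0 0 0 0;0 0 0 0;0 0 0 0"

```text
time_s: 33.18
tool_pos: [0.6121, -0.1391, 0.0567]
ee_rot: [-180.0, 0.0, 180.0]
ft_force: [0.0, 0.2, -0.3]
grip_width: 0.0513
grip_force: 62.6
```

Request:
play_rows:
  motion: "0 0 0.03 0;0 0 0.02 0;0 0 0.02 0;0 0 0 0;0 0 0 0"

```text
time_s: 33.6
tool_pos: [0.6121, -0.1392, 0.0552]
ee_rot: [-180.0, 0.0, 180.0]
ft_force: [-1.1, 1.1, 4.1]
grip_width: 0.0509
grip_force: 62.9
```

Request:
play_rows:
  motion: "0 0 0 0;0 0 0 0;0 0 0 0;0 0 0 0;0 0 0 0;0 0 0 0;0 0 0 0;0 0 0 0"
  claw: 0

```text
time_s: 34.27
tool_pos: [0.612, -0.1391, 0.0548]
ee_rot: [-180.0, -0.0, 180.0]
ft_force: [-0.1, -0.8, 0.1]
grip_width: 0.0854
grip_force: 0.0
```

Request:
play_rows:
  motion: "0 0 -0.3 0;0 0 -0.6 0;0 0 -0.9 0;0 0 -1 0;0 0 -1 0;0 0 -1 0;0 0 -1 0;0 0 -0.6 0;0.5 0 0 0;0.8 0 -0.3 0;0.8 0 -0.3 0;0.8 0 -0.3 0;0.8 0 0 0;0.4 0 0 0;0 0 0 0;0 0 0 0;0 0 0 0"

```text
time_s: 35.68
tool_pos: [0.5105, -0.1393, 0.2375]
ee_rot: [-180.0, 0.1, 180.0]
ft_force: [-0.2, 0.3, -0.1]
grip_width: 0.0855
grip_force: 0.0
```

```bash
python3 - <<'E'
from bench import read_camera
import cv2
cv2.imwrite("pics/side9.png",read_camera("side")["pixels"])
E
```

```text
(no output)
```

View pics/side9.png

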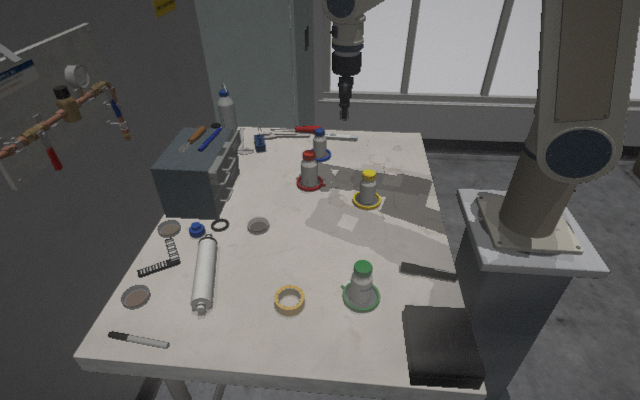

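All four bottles stand upright in their matching stands: blue (319,145), red (310,170), yellow (368,188), green (361,284). The tape (290,300) and dish (258,226) have not moved.

```bash
python3 -c "from bench import bot; print(bot.hand_in())"
```

```text
the job is handed in; nothing more can be done
None
```

All four bottles are upright in their matching stands, placed in the order blue, green, yellow, red. The tape roll and dish look unmoved, and the job was handed in at about 36 s; no verdict came back.

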